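Reverse the specimen row for UV viewing

TASK

Move the four specimen boxes from the dark grey incoming tray into the white viewing rack in reverse order: the box nearest the tray's orange end goes into the pocket farthest from the rack's orange end, and so on along the row, so that the one farthest from the tray's orange end finishes nearest the rack's orange end. Set each box down flat and upright inside its own pocket rather than dropping it, and do not move the UV torch.

Things in the scene. Friction and masses are not known exactly. Their poses are not given: they have to be found in the camera images.
- box_red: Specimen box with a red mineral: red base, clear sides with red corner posts, red frame round the clear lid. 44 x 44 mm, 38 mm high, about 70 g, rigid and closed. Origin: centre of its underside; z up, x and y along its sides. At the start it stands on the card of its own colour, turned by up to 0.2 rad and up to 4 mm off its centre.
- box_yellow: Specimen box with a yellow mineral: yellow base, clear sides with yellow corner posts, yellow frame round the clear lid. 44 x 44 mm, 38 mm high, about 70 g, rigid and closed. Origin: centre of its underside; z up, x and y along its sides. At the start it stands on the card of its own colour, turned by up to 0.2 rad and up to 4 mm off its centre.
- box_green: Specimen box with a green mineral: green base, clear sides with green corner posts, green frame round the clear lid. 44 x 44 mm, 38 mm high, about 70 g, rigid and closed. Origin: centre of its underside; z up, x and y along its sides. At the start it stands on the card of its own colour, turned by up to 0.2 rad and up to 4 mm off its centre.
- box_violet: Specimen box with a violet mineral: violet base, clear sides with violet corner posts, violet frame round the clear lid. 44 x 44 mm, 38 mm high, about 70 g, rigid and closed. Origin: centre of its underside; z up, x and y along its sides. At the start it stands on the card of its own colour, turned by up to 0.2 rad and up to 4 mm off its centre.
- card_red: White card with two red edge stripes, 60 x 60 x 2 mm, fixed in the dark grey incoming tray (86 mm wide, 10 mm high rim, no walls between cards); marks where the red box stood. Origin: centre of its underside, 5 mm above the bench; +y points along the row towards the tray's orange end, z up. Cards lie at 75 mm pitch.
- card_yellow: White card with two yellow edge stripes, 60 x 60 x 2 mm, fixed in the dark grey incoming tray (86 mm wide, 10 mm high rim, no walls between cards); marks where the yellow box stood. Origin: centre of its underside, 5 mm above the bench; +y points along the row towards the tray's orange end, z up. Cards lie at 75 mm pitch.
- card_green: White card with two green edge stripes, 60 x 60 x 2 mm, fixed in the dark grey incoming tray (86 mm wide, 10 mm high rim, no walls between cards); marks where the green box stood. Origin: centre of its underside, 5 mm above the bench; +y points along the row towards the tray's orange end, z up. Cards lie at 75 mm pitch.
- card_violet: White card with two violet edge stripes, 60 x 60 x 2 mm, fixed in the dark grey incoming tray (86 mm wide, 10 mm high rim, no walls between cards); marks where the violet box stood. Origin: centre of its underside, 5 mm above the bench; +y points along the row towards the tray's orange end, z up. Cards lie at 75 mm pitch.
- rack: White rack, fixed, 86 mm wide (x), 328 long (y), a row of four black-floored pockets, open above. Origin: row centre, on the bench; +y points to its orange end block, z up. Pocket centres: y = +112.5, +37.5, -37.5, -112.5 mm, x = 0. Each 70 x 70 mm inside; floor 5 mm, walls 13 mm, orange block 15 mm above the bench.
- torch: Black UV torch, loose, lying on the bench beside the racks, 110 mm long, 34 mm across the head, 34 mm high, 160 g. Origin: under it, 65 mm from the tail and 45 mm from the head; x along the torch to the head. To be left alone.
Things that resemble listed ones, but are neither listed nor needed, are in the scene too. Of the things shaped like the box_green, the green one is meant. Of the things shaped like the box_violet, the violet one is meant.

How it is judged:
By the outcome, as a careful person would: the job done as asked, in the order asked, and still so for the second after the job is handed in, with the robot touching nothing.
It also fails if it takes over 90 s, if anything falls off the work surface, if the arm or the gripper's body presses on something with over 40 N, if the wrist force passes 120 N, or if a joint passes its speed limit or range.

ROBOT

A 6-joint arm with a two-finger parallel gripper is mounted at the origin on the work surface. World frame = base frame: x ahead of the robot, y to its left, z up, the work surface at z = 0. Lengths are in mm, angles in rad, forces in N, time in s.
With the tool pointing down it reaches from about 325 to 925 mm from the base axis. Payload 3.1 kg.
Tool frame: the origin (TCP) lies between the finger pads; the fingertips stand 17 mm ahead of it and the grasp point (between the pads) lies 2 mm behind it; z points along the fingers, y is the line along which they close (so a half turn about z gives the same grasp; the last joint's range is limited). The gripper opens to 85 mm and grips with 20 to 120 N. Pads are 22 mm wide; open, the fingers measure 114 mm over their backs; the gripper's body (76 mm by 85 mm) begins 54 mm behind the grasp point. The pads swing forward as they close: fully open they stand 13 mm farther back than shut.
Start: joints at [1.114, 0.217, 1.613, -0, 1.311, -0.112], TCP at [211.237, 588.233, 248.3] pointing down, gripper open.
Joint ranges: [-2.75, 2.75], [-0.78, 2.1], [0.31, 2.55], [-1.13, 4.27], [0.13, 2.63], [-2.58, 2.58]. Speed limits (rad/s): [2.79, 2.79, 3.14, 3.14, 3.14, 3.14].

INTERFACE

Orientations are given as a rotation vector (axis times angle).
In Python, from plant import env, viewer gives the robot as it stands.
- The arm moves only by the shell command python3 -m creep 'ROWS' [FORCE]. ROWS is a JSON object of lists of equal length, an entry for each row: "delta_pos": the shift along the tool's x, y, z each as a share of 1000 mm, from -1 to 1, a list of three; "twist": the turn, a rotation vector about the tool's x, y, z each as a share of 2 pi rad, from -1 to 1, a list of three; "jaw": the opening, from 0 (shut) to 1 (fully open). In form: {"delta_pos": [[x, y, z], ...], "twist": [[ax, ay, az], ...], "jaw": [jaw, ...]}. A call has 1 to 8 rows; each row is the pose to reach, as a shift and turn from the pose commanded when the call began, along the tool's axes at that moment, turning the shorter way round; what a row does not reach only later rows make up. A row lasts 1/10 s, in which the tool goes at most 50 mm and 8.59 degrees, less where a joint would pass 70% of its speed; a pose out of reach is approached as far as the arm can. A call with a number of a shift or a turn outside -1 to 1 is refused whole. A call with a gripper value outside its range is refused whole. The fingers move at their own pace and stop on an object; FORCE is the grip in N (left out, the last holds). Time passes only in rows, so rows that repeat a pose let the fingers close. It gives the time, the measured TCP pose, the force, the opening and the grip force at its end, in the units of the state.
- env.state(): the state, without advancing time (a new reading comes with each control period).
- viewer.camera(name): name is "scene" or "top" or "wrist"; returns (picture, depth): 480x640x3 uint8, blue, green, red; 480x640 float32, mm along the optical axis (not along the pixel's ray), 0 where there is no reading.
- viewer.camera_info(name): a dict with "K" (3x3 intrinsics, pixels), "R" (3x3) and "t" (3): a world point X has camera coordinates R X + t; the wrist camera has in their place "tool_from_camera" (4x4, takes a point from camera to tool coordinates, whose origin is the TCP and whose axes are the flange's). Camera axes: x right, y down, z forward; pixel columns grow to the right and rows downward; lengths in mm; the calibration is good to about 2 mm. A picture is of the moment at which its call begins: read the wrist's pose just before it. camera_info takes no time and is no camera call.
- env.close_job(): hands the job in; it is judged then, once.
The state is a dict: "t": time; "joints": joint angles; "qvel": joint speeds; "effort": joint torques, N m; "eef_pos": TCP position; "orientation": TCP orientation; "force": force on the tool from outside, world axes, zero at the start; "ft_torque": the same for the moment, N m; "grip_width": opening from 0.0 (shut) to 1.0 (fully open); "grip_force": force on a finger pad.
Only numpy, scipy, OpenCV 4.12 (cv2) and the standard library are available. Lean on these libraries where they do the work, as an engineer would, in place of code of your own. Each camera call takes 0.05 s, during which the arm holds its last target. There are 200 camera calls.

## Working session

There is one attempt and no reset: what is moved stays moved. The work goes in short steps, Python scripts to look and compute and a shell command to move; the robot and the scene stay as the last step left them, time stands still between calls to the robot, and variables do not carry over. Pictures are saved under pics/ and viewed, at most 14 in all, crops included, and the job is handed in when it is done.

```bash
mkdir -p pics && python3 - <<'E'
from plant import env, viewer
import cv2, pickle
s=env.state();print(s)
d={}
for n in("top","scene"):
    p,z=viewer.camera(n);d[n]=(p,z,viewer.camera_info(n));cv2.imwrite(f"pics/{n}0.png",p)
pickle.dump(d,open("d.pkl","wb"))
for n in d:print(d[n][2])
print(viewer.camera_info("wrist"))
E
```

```text
{'t': 0.0, 'joints': array([ 1.11377132e+00,  2.17790835e-01,  1.61495662e+00,  2.44606981e-06,
        1.31130371e+00, -1.12212233e-01]), 'qvel': array([ 1.11174555e-04,  5.66608476e-06, -1.39348621e-03, -8.19766630e-04,
       -5.48461080e-04, -2.37298886e-03]), 'effort': array([-4.40256517e-04, -3.96849704e+01, -3.03846574e+01, -2.16052122e-04,
        9.76893003e-03, -1.20145745e-05]), 'eef_pos': array([210.89780126, 587.50374481, 246.93373973]), 'orientation': array([-0.53883318, -3.09433325,  0.00370459]), 'force': array([ 0.54685116, -0.06372805, -0.4440792 ]), 'ft_torque': array([-0.002779  , -0.00858081, -0.02951711]), 'grip_force': 0.0, 'grip_width': 1.0033785438677556}
{'K': array([[440.19996305,   0.        , 317.72907212],
       [  0.        , 440.19996305, 242.13289167],
       [  0.        ,   0.        ,   1.        ]]), 'R': array([[ 0.01162876, -0.99992928, -0.00249289],
       [-0.99971976, -0.01157485, -0.02064987],
       [ 0.02061956,  0.00273232, -0.99978366]]), 't': array([102.25835915, 620.43688219, 758.667328  ])}
{'K': array([[505.11920691,   0.        , 310.63243303],
       [  0.        , 505.11920691, 236.18501754],
       [  0.        ,   0.        ,   1.        ]]), 'R': array([[ 0.44958886,  0.89322282,  0.00478014],
       [ 0.79542089, -0.39791552, -0.4571311 ],
       [-0.40641783,  0.20932327, -0.88938648]]), 't': array([-369.65158006, -475.99724418, 1246.64571644])}
{'K': array([[356.284319  ,   0.        , 322.74057713],
       [  0.        , 356.284319  , 241.61310573],
       [  0.        ,   0.        ,   1.        ]]), 'tool_from_camera': array([[ 4.95347053e-04, -9.58379839e-01, -2.85495778e-01,
         7.29550386e+01],
       [ 9.99999876e-01,  4.90987447e-04,  8.68472425e-05,
         3.72629786e-01],
       [ 5.69421969e-05, -2.85495785e-01,  9.58379963e-01,
        -1.25863488e+02],
       [ 0.00000000e+00,  0.00000000e+00,  0.00000000e+00,
         1.00000000e+00]])}
```

View pics/top0.png

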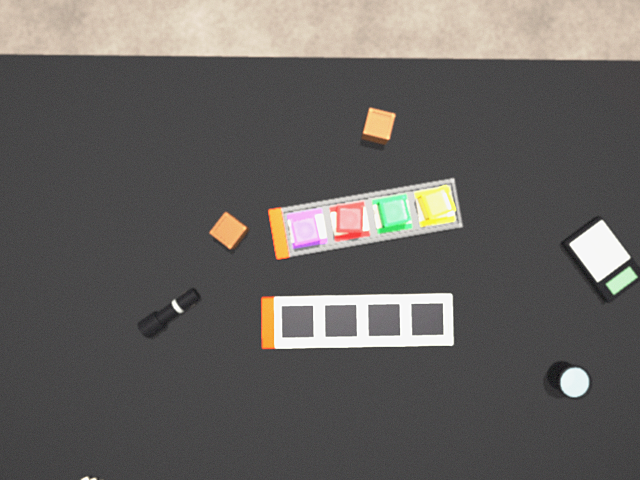

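View pics/scene0.png

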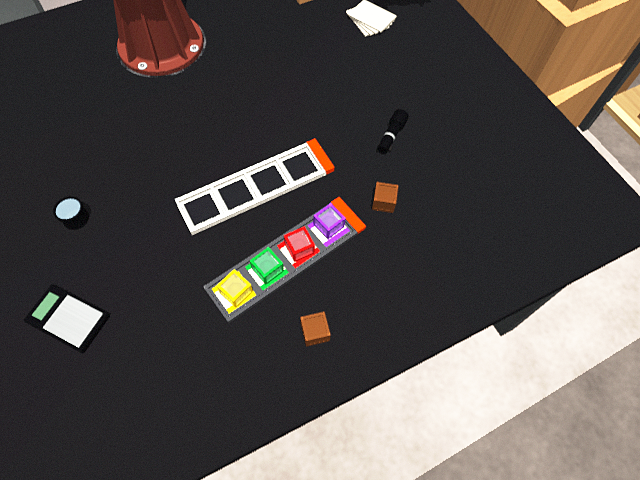

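Top view: the tray row runs from its orange end (278,233) violet (306,231), red (350,220), green (394,212), yellow (436,205). The rack's orange end is at (268,322), with pockets at (297,321), (341,321), (384,320), (427,319). Possible mix-ups are the orange/brown boxes at (379,125) and (228,231), the coloured card stripes, and the scale's green display at (621,280). The torch is at (170,312).

Next I measure from the top depth and colour.

```bash
cat > h.py <<'E'
import numpy as np, cv2
from scipy.spatial.transform import Rotation as Ro
HUE={'red':(0,6),'yellow':(22,35),'green':(55,80),'violet':(135,158)}
def cloud(z,K,R,t):
    "world point per pixel from depth (nan: none)"
    v,u=np.mgrid[:480,:640]; zz=np.where(z>0,z,np.nan)
    c=np.stack([(u-K[0,2])/K[0,0]*zz,(v-K[1,2])/K[1,1]*zz,zz],-1)
    return (c-t)@R
def wristRt(info,s):
    T=np.eye(4);T[:3,:3]=Ro.from_rotvec(s['orientation']).as_matrix();T[:3,3]=s['eef_pos']
    W=np.linalg.inv(T@info['tool_from_camera']);return W[:3,:3],W[:3,3]
def cast(uv,K,R,t,h):
    "pixels -> world points on plane z=h"
    uv=np.asarray(uv,float).reshape(-1,2)
    d=np.c_[(uv-K[[0,1],2][None])/[K[0,0],K[1,1]],np.ones(len(uv))]@R
    C=-R.T@t;return C+d*((h-C[2])/d[:,2])[:,None]
def mask(p,name):
    h=cv2.cvtColor(p,cv2.COLOR_BGR2HSV);a,b=HUE[name]
    m=(h[...,0]>=a)&(h[...,0]<=b)&(h[...,1]>90)&(h[...,2]>60)
    if name=='red': m|=(h[...,0]>174)&(h[...,1]>90)&(h[...,2]>60)
    return m
def rect(P):
    (c,wh,a)=cv2.minAreaRect(np.float32(P[:,:2]));a=(a+45)%90-45
    return np.round([*c,*wh,a],1)
def delta(s,x,y,z,yaw):
    "delta_pos / twist shares to put tool at xyz, pointing down, tool y at yaw deg from world x"
    R=Ro.from_rotvec(s['orientation']);c,n=np.cos(np.radians(yaw)),np.sin(np.radians(yaw))
    G=Ro.from_matrix(np.array([[n,c,0],[-c,n,0],[0,0,-1]]))
    return np.round(R.inv().apply(np.array([x,y,z])-s['eef_pos'])/1000,4),np.round((R.inv()*G).as_rotvec()/2/np.pi,4)
E
python3 - <<'E'
from h import *;import pickle
p,z,i=pickle.load(open("d.pkl","rb"))["top"]
K,R,t=i['K'],i['R'],i['t'];W=cloud(z,K,R,t);print('cam',-R.T@t)
for n in HUE:
    m=mask(p,n)&(np.abs(W[...,0]-450)<250)
    cs=max(cv2.findContours(m.astype(np.uint8),0,2)[0],key=cv2.contourArea)
    k=np.zeros((480,640),np.uint8);cv2.drawContours(k,[cs],-1,1,-1)
    q=W[k>0];print(n,cv2.boundingRect(cs),np.nanpercentile(q[:,2],[5,50,90]),'top',rect(q[(q[:,2]>38)]))
hs=cv2.cvtColor(p,cv2.COLOR_BGR2HSV)
w=((hs[...,1]<60)&(hs[...,2]>190)).astype(np.uint8);w[:285]=0;w[355:]=0;w[:,460:]=0;w[:,:250]=0
cs,hi=cv2.findContours(w,cv2.RETR_CCOMP,2)
for c in cs:
    if cv2.contourArea(c)>300: print('rack',rect(cast(c,K,R,t,13)))
print('bench z',np.nanmedian(W[380:450,150:450,2]))
E
```

```text
cam [603.43049126 107.35966676 771.57005875]
red (330, 202, 40, 39) [ 6.46539172 43.26036683 45.82935309] top [6.573e+02 5.730e+01 4.320e+01 4.160e+01 5.000e-01]
yellow (416, 194, 40, 33) [ 5.91179303 25.49624523 46.07698161] top [686.4 -88.5  43.2  45.1  20.1]
green (373, 196, 39, 38) [ 6.51163718 43.230389   45.81355532] top [671.3 -16.7  44.1  43.8  13. ]
violet (293, 240, 28, 9) [ 5.93845863  8.31916437 44.76377404] top [617.5 127.7   4.   41.7   8.1]
rack [485.5  30.   89.8 307.2   1.7]
rack [483.2 142.6  54.8  56.7   0.7]
rack [485.   68.8  56.5  56.7   0.7]
rack [487.6  -5.1  56.5  56.7   0.7]
rack [490.2 -78.9  56.5  56.7   0.7]
bench z 0.34271504877994746
```

```bash
python3 - <<'E'
from h import *;from plant import env
print(delta(env.state(),590,20,250,10))
E
```

```text
Traceback (most recent call last):
  File "h.py", line 28, in delta
    G=Ro.from_matrix(np.array([[n,c,0],[-c,n,0],[0,0,-1]]))
  File "scipy/spatial/transform/_rotation.pyx", line 1143, in scipy.spatial.transform._rotation.Rotation.from_matrix
ValueError: Non-positive determinant (left-handed or null coordinate frame) in rotation matrix 0: [[ 0.17364818  0.98480775  0.        ]
 [-0.98480775  0.17364818  0.        ]
 [ 0.          0.         -1.        ]].
```

```bash
sed -i 's/\[\[n,c,0\],\[-c,n,0\]/[[-n,c,0],[c,n,0]/' h.py && python3 - <<'E'
from h import *;from plant import env
print(delta(env.state(),590,20,250,10))
E
```

```text
(array([-0.5486, -0.406 , -0.0022]), array([-3.000e-04,  1.000e-04,  1.673e-01]))
```

```bash
python3 -m creep '{"delta_pos":[[-0.549,-0.406,-0.002],[-0.549,-0.406,-0.002],[-0.549,-0.406,-0.002],[-0.549,-0.406,-0.002],[-0.549,-0.406,-0.002],[-0.549,-0.406,-0.002],[-0.549,-0.406,-0.002],[-0.549,-0.406,-0.002]],"twist":[[0,0,0.167],[0,0,0.167],[0,0,0.167],[0,0,0.167],[0,0,0.167],[0,0,0.167],[0,0,0.167],[0,0,0.167]],"jaw":[1,1,1,1,1,1,1,1]}' 40; python3 - <<'E'
from h import *;from plant import env
s=env.state();print(s['joints']);print(delta(s,590,20,250,10))
E
```

```text
t: 0.9
eef_pos: [433.9, 253.7, 249.1]
orientation: [-2.019, -2.406, 0.0]
force: [1.8, 0.8, 0.3]
grip_width: 0.998
grip_force: 0.0
[ 3.89385153e-01 -4.77859401e-02  1.89594481e+00  8.03641454e-05
  1.29378599e+00  2.15042494e-01]
(array([-0.2573,  0.1132, -0.0009]), array([-0.0001, -0.    , -0.    ]))
```

```bash
python3 -m creep '{"delta_pos":[[-0.257,0.113,0],[-0.257,0.113,0],[-0.257,0.113,0],[-0.257,0.113,0],[-0.257,0.113,0],[-0.257,0.113,0],[-0.257,0.113,0],[-0.257,0.113,0]],"twist":[[0,0,0],[0,0,0],[0,0,0],[0,0,0],[0,0,0],[0,0,0],[0,0,0],[0,0,0]],"jaw":[1,1,1,1,1,1,1,1]}'; cat > look.py <<'E'
import sys,pickle;from h import *;from plant import env,viewer
s=env.state();p,z=viewer.camera("wrist");i=viewer.camera_info("wrist")
cv2.imwrite(f"pics/{sys.argv[1]}.png",p);pickle.dump((s,p,z,i),open(sys.argv[1]+".pkl","wb"))
K=i['K'];R,t=wristRt(i,s);W=cloud(z,K,R,t);print('tcp',s['eef_pos'])
for n in HUE:
    m=mask(p,n)&(W[...,2]>36)&(W[...,2]<52)
    m=cv2.morphologyEx(m.astype(np.uint8),cv2.MORPH_OPEN,np.ones((2,2)))
    if m.sum()>50: print(n,m.sum(),rect(W[m>0]),'med z',np.median(W[m>0][:,2]))
E
python3 look.py w1
```

```text
t: 1.7
eef_pos: [589.5, 22.1, 248.6]
orientation: [-2.017, -2.406, 0.001]
force: [-0.5, -0.9, -1.0]
grip_width: 0.998
grip_force: 0.0
tcp [589.52881924  22.14501718 248.61123006]
red 2103 [nan nan  0.  0.  0.] med z nan
yellow 1495 [ 696.5 -100.2   46.8   77.9   23.3] med z nan
green 1778 [679.7 -23.   47.1  67.   19.7] med z nan
violet 1220 [645.2 135.7  56.6  47.9  14.6] med z nan
```

View pics/w1.png

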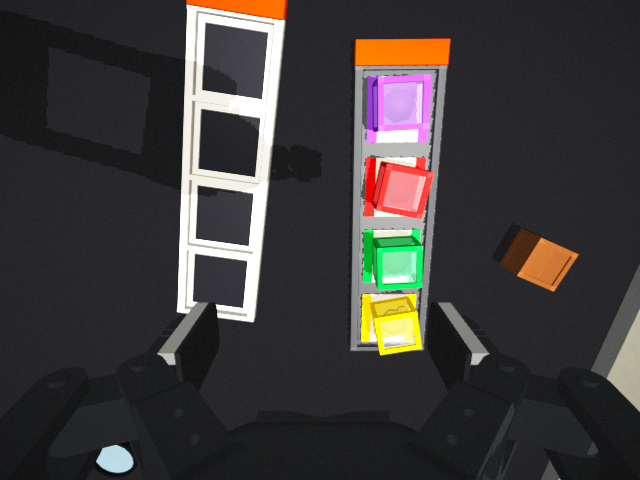

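Wrist view: rack pockets at (236,57), (230,140), (224,213), (219,279) with the orange end up. Tray row from its orange end: violet (403,102), red (404,190), green (399,262), yellow (397,332). A decoy orange box is at (548,262). The choice by colour is confirmed.

```bash
cat > lids.py <<'E'
import sys,pickle;from h import *
s,p,z,i=pickle.load(open(sys.argv[1]+".pkl","rb"));H=float(sys.argv[2]) if len(sys.argv)>2 else 45
K=i['K'];R,t=wristRt(i,s);W=cloud(z,K,R,t);o=p.copy()
for n in HUE:
    m=(mask(p,n)&(np.abs(W[...,2]-H)<4)).astype(np.uint8)
    if m.sum()<100: continue
    m=cv2.morphologyEx(m,cv2.MORPH_CLOSE,np.ones((5,5)));m=cv2.morphologyEx(m,cv2.MORPH_OPEN,np.ones((3,3)))
    c=max(cv2.findContours(m,0,2)[0],key=cv2.contourArea);cv2.drawContours(o,[c],-1,(255,255,255),1)
    print(n,rect(cast(c,K,R,t,H)),'z',np.nanmedian(W[...,2][m>0]).round(1))
hs=cv2.cvtColor(p,cv2.COLOR_BGR2HSV)
w=((hs[...,1]<60)&(hs[...,2]>120)).astype(np.uint8)
cs,hi=cv2.findContours(w,cv2.RETR_CCOMP,2)
for c,h in zip(cs,hi[0]):
    if cv2.contourArea(c)>1500:
        r=rect(cast(c,K,R,t,5 if h[3]>=0 else 13))
        if 380<r[0]<560: print('hole' if h[3]>=0 else 'outer',r);cv2.drawContours(o,[c],-1,(0,255,0),1)
cv2.imwrite(f"pics/{sys.argv[1]}_o.png",o)
E
python3 lids.py w1
```

```text
red [ 6.586e+02  5.840e+01  4.410e+01  4.480e+01 -5.000e-01] z 43.9
yellow [687.1 -85.7  44.1  47.   20.7] z 43.8
green [672.2 -15.2  44.   45.4  13. ] z 43.8
violet [639.6 132.9  44.6  43.7  13. ] z 45.1
outer [484.9  -3.6 379.9 104.6  -1.5]
hole [486.8  -4.7  58.9  59.7   1.8]
hole [484.5  70.2  59.5  59.6   1.7]
hole [482.  145.2  59.1  59.    1.7]
```

View pics/w1_o.png

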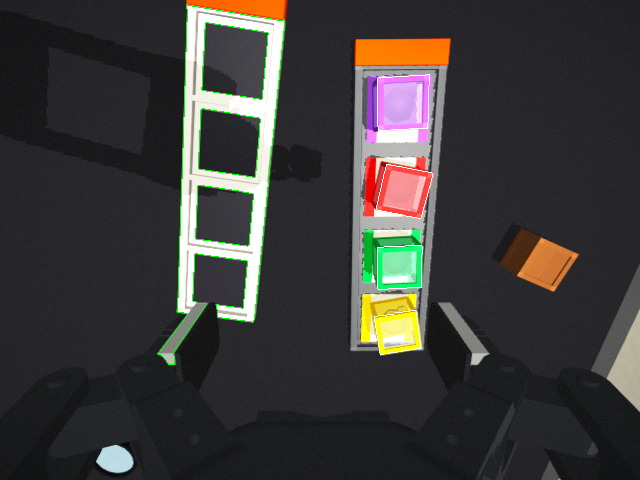

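```bash
cat > go.py <<'E'
import sys;from h import *;from plant import env
print(*delta(env.state(),*map(float,sys.argv[1:5])))
E
python3 go.py 639.6 132.9 100 13
```

```text
[0.0992 0.0692 0.1487] [-0.0003 -0.0002 -0.008 ]
```

```bash
python3 -m creep '{"delta_pos":[[0.099,0.069,0.1],[0.099,0.069,0.1],[0.099,0.069,0.1],[0.099,0.069,0.1],[0.099,0.069,0.149],[0.099,0.069,0.149],[0.099,0.069,0.149]],"twist":[[0,0,-0.008],[0,0,-0.008],[0,0,-0.008],[0,0,-0.008],[0,0,-0.008],[0,0,-0.008],[0,0,-0.008]],"jaw":[1,1,1,1,1,1,1]}'; python3 go.py 639.6 132.9 35 13
```

```text
t: 2.45
eef_pos: [638.7, 132.6, 99.9]
orientation: [-1.953, -2.458, 0.004]
force: [0.2, -0.8, 0.9]
grip_width: 0.998
grip_force: 0.0
[0.0001 0.0011 0.0649] [-0.0005 -0.0001  0.0002]
```

Descend, close, and let the fingers settle.

```bash
python3 -m creep '{"delta_pos":[[0,0.001,0.035],[0,0.001,0.055],[0,0.001,0.065],[0,0.001,0.065],[0,0.001,0.065],[0,0.001,0.065],[0,0.001,0.065],[0,0.001,0.065]],"twist":[[0,0,0],[0,0,0],[0,0,0],[0,0,0],[0,0,0],[0,0,0],[0,0,0],[0,0,0]],"jaw":[1,1,1,1,0.3,0.3,0.3,0.3]}' 40;  python3 -m creep '{"delta_pos":[[0,0,0],[0,0,0],[0,0,0]],"twist":[[0,0,0],[0,0,0],[0,0,0]],"jaw":[0.3,0.3,0.3]}'; python3 go.py 639.6 132.9 100 13;python3 go.py 489 -79.6 100 1.75
```

```text
t: 3.25
eef_pos: [642.9, 132.5, 37.5]
orientation: [1.954, 2.457, 0.004]
force: [-0.7, 0.3, 5.1]
grip_width: 0.509
grip_force: 43.0
t: 3.55
eef_pos: [642.9, 132.5, 37.4]
orientation: [1.954, 2.457, 0.003]
force: [0.0, -0.8, 7.2]
grip_width: 0.507
grip_force: 43.1
[ 0.0011 -0.003  -0.0626] [0.0005 0.0001 0.    ]
[-0.1721 -0.1975 -0.0631] [0.0005 0.     0.0313]
```

```bash
python3 -m creep '{"delta_pos":[[0,0,-0.02],[0,0,-0.06],[0,0,-0.08],[0,0,-0.08],[0,0,-0.08]],"twist":[[0,0,0],[0,0,0],[0,0,0],[0,0,0],[0,0,0]],"jaw":[0.3,0.3,0.3,0.3,0.3]}'; python3 look.py v1; python3 go.py 489.1 -79.6 110 1.75
```

```text
t: 4.05
eef_pos: [641.1, 132.3, 115.0]
orientation: [-1.955, -2.459, 0.0]
force: [-0.6, -0.6, -1.7]
grip_width: 0.505
grip_force: 42.4
tcp [641.0959429  132.34572811 115.01435712]
red 836 [nan nan  0.  0.  0.] med z nan
[-0.1724 -0.1947  0.0042] [-0.0005 -0.      0.0313]
```

View pics/v1.png

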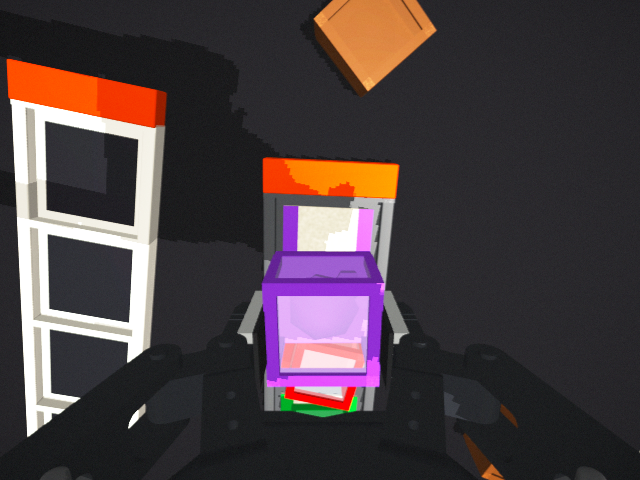

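The violet box is held square and upright between the pads at (320,325), with its empty card behind at (330,235). Carrying it to the far pocket.

```bash
python3 -m creep '{"delta_pos":[[-0.172,-0.195,0.004],[-0.172,-0.195,0.004],[-0.172,-0.195,0.004],[-0.172,-0.195,0.004],[-0.172,-0.195,0.004],[-0.172,-0.195,0.004],[-0.172,-0.195,0.004],[-0.172,-0.195,0.004]],"twist":[[0,0,0.031],[0,0,0.031],[0,0,0.031],[0,0,0.031],[0,0,0.031],[0,0,0.031],[0,0,0.031],[0,0,0.031]],"jaw":[0.3,0.3,0.3,0.3,0.3,0.3,0.3,0.3]}'; python3 go.py 489.1 -79.6 36 1.75
```

```text
t: 4.9
eef_pos: [490.1, -78.5, 110.6]
orientation: [-2.185, -2.255, -0.0]
force: [0.8, -0.0, -0.2]
grip_width: 0.504
grip_force: 42.4
[-0.0012 -0.0009  0.0746] [-0.0001 -0.0002  0.0002]
```

```bash
python3 -m creep '{"delta_pos":[[-0.001,-0.001,0.04],[-0.001,-0.001,0.06],[-0.001,-0.001,0.068],[-0.001,-0.001,0.071],[-0.001,-0.001,0.073],[-0.001,-0.001,0.074],[-0.001,-0.001,0.074]],"twist":[[0,0,0],[0,0,0],[0,0,0],[0,0,0],[0,0,0],[0,0,0],[0,0,0]],"jaw":[0.3,0.3,0.3,0.3,0.3,0.3,0.3]}'
```

```text
t: 5.6
eef_pos: [490.2, -80.2, 38.4]
orientation: [2.184, 2.256, 0.002]
force: [-0.3, -0.3, -0.5]
grip_width: 0.508
grip_force: 42.3
```

```bash
python3 -m creep '{"delta_pos":[[0,0,0.001],[0,0,0.002],[0,0,0.002]],"twist":[[0,0,0],[0,0,0],[0,0,0]],"jaw":[0.3,0.3,0.3]}'; python3 -m creep '{"delta_pos":[[0,0,0.001],[0,0,0.001]],"twist":[[0,0,0],[0,0,0]],"jaw":[0.3,0.3]}'
```

```text
t: 5.9
eef_pos: [489.2, -80.2, 35.6]
orientation: [2.185, 2.257, 0.0]
force: [0.2, 0.1, -1.7]
grip_width: 0.51
grip_force: 42.3
t: 6.1
eef_pos: [489.3, -80.2, 35.4]
orientation: [-2.185, -2.257, 0.001]
force: [-2.9, 1.0, 6.3]
grip_width: 0.506
grip_force: 43.1
```

Contact is made, so I release and rise. Next target is red.

```bash
python3 -m creep '{"delta_pos":[[0,0,0],[0,0,0],[0,0,0],[0,0,0],[0,0,-0.03],[0,0,-0.07],[0,0,-0.08]],"twist":[[0,0,0],[0,0,0],[0,0,0],[0,0,0],[0,0,0],[0,0,0],[0,0,0]],"jaw":[0.6,0.8,0.9,0.9,1,1,1]}'; python3 go.py 658.6 58.4 105 -0.5
```

```text
t: 6.8
eef_pos: [492.3, -81.1, 118.6]
orientation: [2.18, 2.252, 0.006]
force: [0.5, -0.6, 1.0]
grip_width: 1.004
grip_force: 0.0
[0.1341 0.1706 0.0146] [0.0012 0.0004 0.0065]
```

```bash
python3 -m creep '{"delta_pos":[[0.134,0.171,0.012],[0.134,0.171,0.012],[0.134,0.171,0.012],[0.134,0.171,0.012],[0.134,0.171,0.012],[0.134,0.171,0.012],[0.134,0.171,0.012]],"twist":[[0,0,0.0065],[0,0,0.0065],[0,0,0.0065],[0,0,0.0065],[0,0,0.0065],[0,0,0.0065],[0,0,0.0065]],"jaw":[1,1,1,1,1,1,1]}'; python3 look.py r1;python3 lids.py r1; python3 go.py 658.6 58.4 35 -0.5
```

```text
t: 7.5
eef_pos: [654.8, 59.3, 101.3]
orientation: [-2.229, -2.212, 0.003]
force: [0.1, -0.5, -0.3]
grip_width: 1.001
grip_force: 0.0
tcp [654.81288962  59.31990794 101.25489264]
red 5637 [nan nan  0.  0.  0.] med z nan
green 3409 [668.5  -2.8  38.9 147.2  17.1] med z nan
violet 427 [508.4 -79.7   8.3  34.6   4. ] med z 42.378948011132586
red [ 6.593e+02  5.890e+01  4.480e+01  4.420e+01 -4.000e-01] z 44.0
green [672.3 -14.2  44.   47.2  13.4] z 44.0
violet [510.8 -73.5   7.9  26.3   2. ] z 43.1
outer [488.   74.6  92.7 219.3   1.7]
hole [484.1  69.8  60.3  59.5   1.6]
[-0.0003  0.0044  0.0664] [-0.0004  0.0001 -0.    ]
```

```bash
python3 -m creep '{"delta_pos":[[0,0.004,0.035],[0,0.004,0.055],[0,0.004,0.066],[0,0.004,0.066],[0,0.004,0.066],[0,0.004,0.066],[0,0.004,0.066],[0,0.004,0.066]],"twist":[[0,0,0],[0,0,0],[0,0,0],[0,0,0],[0,0,0],[0,0,0],[0,0,0],[0,0,0]],"jaw":[1,1,1,1,0.3,0.3,0.3,0.3]}' 40;  python3 -m creep '{"delta_pos":[[0,0,0],[0,0,-0.02],[0,0,-0.06],[0,0,-0.08],[0,0,-0.08],[0,0,-0.08]],"twist":[[0,0,0],[0,0,0],[0,0,0],[0,0,0],[0,0,0],[0,0,0]],"jaw":[0.3,0.3,0.3,0.3,0.3,0.3]}'; python3 go.py 486.8 -4.7 110 1.75
```

```text
t: 8.35
eef_pos: [661.3, 59.2, 38.4]
orientation: [2.229, 2.21, 0.004]
force: [-0.0, 0.6, 4.5]
grip_width: 0.506
grip_force: 43.4
t: 8.95
eef_pos: [659.4, 59.3, 116.0]
orientation: [-2.231, -2.212, 0.0]
force: [-0.4, 0.2, -0.9]
grip_width: 0.504
grip_force: 42.8
[-0.0655 -0.172   0.0061] [-0.0001 -0.     -0.0062]
```

```bash
python3 -m creep '{"delta_pos":[[-0.066,-0.172,0.006],[-0.066,-0.172,0.006],[-0.066,-0.172,0.006],[-0.066,-0.172,0.006],[-0.066,-0.172,0.006],[-0.066,-0.172,0.006],[-0.066,-0.172,0.006],[-0.066,-0.172,0.006]],"twist":[[0,0,-0.006],[0,0,-0.006],[0,0,-0.006],[0,0,-0.006],[0,0,-0.006],[0,0,-0.006],[0,0,-0.006],[0,0,-0.006]],"jaw":[0.3,0.3,0.3,0.3,0.3,0.3,0.3,0.3]}'; python3 go.py 486.8 -4.7 37 1.75
```

```text
t: 9.75
eef_pos: [488.6, -5.1, 110.5]
orientation: [2.188, 2.254, 0.001]
force: [-0.4, -0.2, -1.5]
grip_width: 0.505
grip_force: 42.8
[ 0.0004 -0.0018  0.0735] [ 0.0001  0.     -0.0001]
```

```bash
python3 -m creep '{"delta_pos":[[0,-0.002,0.04],[0,-0.002,0.06],[0,-0.002,0.068],[0,-0.002,0.071],[0,-0.002,0.073],[0,-0.002,0.074],[0,-0.002,0.074]],"twist":[[0,0,0],[0,0,0],[0,0,0],[0,0,0],[0,0,0],[0,0,0],[0,0,0]],"jaw":[0.3,0.3,0.3,0.3,0.3,0.3,0.3]}';python3 -m creep '{"delta_pos":[[0,0,0.001],[0,0,0.001]],"twist":[[0,0,0],[0,0,0]],"jaw":[0.3,0.3]}'
```

```text
t: 10.45
eef_pos: [486.2, -5.4, 37.4]
orientation: [2.188, 2.252, 0.002]
force: [-0.1, 0.4, -0.2]
grip_width: 0.505
grip_force: 42.7
t: 10.65
eef_pos: [486.2, -5.4, 36.3]
orientation: [2.188, 2.252, 0.002]
force: [0.1, -0.2, 2.5]
grip_width: 0.509
grip_force: 42.9
```

```bash
python3 -m creep '{"delta_pos":[[0,0,0.0005],[0,0,0.0005],[0,0,0.0005],[0,0,0.0005],[0,0,0],[0,0,-0.03],[0,0,-0.07],[0,0,-0.08]],"twist":[[0,0,0],[0,0,0],[0,0,0],[0,0,0],[0,0,0],[0,0,0],[0,0,0],[0,0,0]],"jaw":[0.3,0.6,0.8,0.9,0.9,1,1,1]}'; python3 go.py 672.2 -14.8 105 13
```

```text
t: 11.45
eef_pos: [488.3, -5.7, 119.6]
orientation: [2.184, 2.249, 0.007]
force: [-0.0, -0.5, 0.6]
grip_width: 0.995
grip_force: 0.0
[-0.0144  0.1834  0.016 ] [ 0.0012  0.0003 -0.0315]
```

```bash
python3 -m creep '{"delta_pos":[[-0.014,0.183,0.014],[-0.014,0.183,0.014],[-0.014,0.183,0.014],[-0.014,0.183,0.014],[-0.014,0.183,0.014],[-0.014,0.183,0.014],[-0.014,0.183,0.014]],"twist":[[0,0,-0.0315],[0,0,-0.0315],[0,0,-0.0315],[0,0,-0.0315],[0,0,-0.0315],[0,0,-0.0315],[0,0,-0.0315]],"jaw":[1,1,1,1,1,1,1]}'; python3 look.py g1;python3 lids.py g1; python3 go.py 672.4 -14.8 35 13
```

```text
t: 12.15
eef_pos: [666.7, -13.7, 100.4]
orientation: [-1.954, -2.457, 0.002]
force: [0.7, -0.2, -0.3]
grip_width: 1.0
grip_force: 0.0
tcp [666.69219946 -13.71932804 100.42949018]
red 3121 [495.  -16.6  70.8  30.9 -22.7] med z nan
yellow 3378 [698.1 -61.5  16.2 136.8  27.8] med z nan
green 5669 [nan nan  0.  0.  0.] med z nan
violet 2434 [nan nan nan  0. nan] med z nan
red [ 5.034e+02 -5.200e+00  4.450e+01  1.700e+01 -1.000e-01] z 42.4
yellow [686.5 -83.4  44.   42.3  20.7] z 43.9
green [672.6 -15.3  44.1  44.9  13.2] z 44.0
violet [ 5.038e+02 -7.710e+01  2.170e+01  4.590e+01  2.000e-01] z 42.6
outer [501.5 -11.2  70.6 218.    1.7]
[-0.0024  0.0054  0.0658] [-0.0003 -0.0001  0.    ]
```

View pics/g1.png

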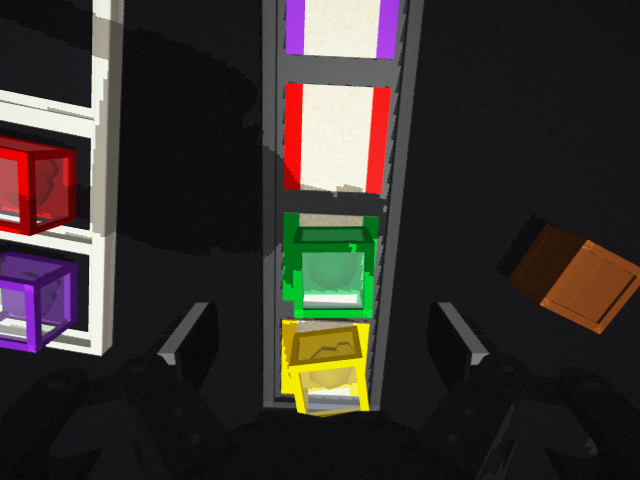

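Red (35,185) and violet (35,300) stand flat in pockets 3 and 4. Green is at (335,275), midway between the fingers. Descending to it.

```bash
python3 -m creep '{"delta_pos":[[-0.002,0.005,0.035],[-0.002,0.005,0.055],[-0.002,0.005,0.066],[-0.002,0.005,0.066],[-0.002,0.005,0.066],[-0.002,0.005,0.066],[-0.002,0.005,0.066],[-0.002,0.005,0.066]],"twist":[[0,0,0],[0,0,0],[0,0,0],[0,0,0],[0,0,0],[0,0,0],[0,0,0],[0,0,0]],"jaw":[1,1,1,1,0.3,0.3,0.3,0.3]}' 40;  python3 -m creep '{"delta_pos":[[0,0,0],[0,0,-0.02],[0,0,-0.06],[0,0,-0.08],[0,0,-0.08],[0,0,-0.08]],"twist":[[0,0,0],[0,0,0],[0,0,0],[0,0,0],[0,0,0],[0,0,0]],"jaw":[0.3,0.3,0.3,0.3,0.3,0.3]}'; python3 go.py 484.4 70.2 110 1.75
```

```text
t: 13.0
eef_pos: [675.3, -15.0, 37.4]
orientation: [1.954, 2.457, 0.003]
force: [0.5, 0.4, 5.3]
grip_width: 0.503
grip_force: 43.5
t: 13.6
eef_pos: [673.5, -14.8, 114.9]
orientation: [-1.955, -2.458, 0.0]
force: [-0.6, 0.0, -0.8]
grip_width: 0.506
grip_force: 42.8
[ 0.1253 -0.1651  0.005 ] [-0.0001 -0.      0.0313]
```

```bash
python3 -m creep '{"delta_pos":[[0.125,-0.165,0.005],[0.125,-0.165,0.005],[0.125,-0.165,0.005],[0.125,-0.165,0.005],[0.125,-0.165,0.005],[0.125,-0.165,0.005],[0.125,-0.165,0.005],[0.125,-0.165,0.005]],"twist":[[0,0,0.031],[0,0,0.031],[0,0,0.031],[0,0,0.031],[0,0,0.031],[0,0,0.031],[0,0,0.031],[0,0,0.031]],"jaw":[0.3,0.3,0.3,0.3,0.3,0.3,0.3,0.3]}'; python3 go.py 484.4 70.2 37 1.75
```

```text
t: 14.4
eef_pos: [486.9, 69.3, 110.8]
orientation: [2.185, 2.255, 0.002]
force: [0.2, 0.3, -0.8]
grip_width: 0.509
grip_force: 42.7
[ 0.001  -0.0026  0.0738] [0.0003 0.     0.0001]
```

```bash
python3 -m creep '{"delta_pos":[[0.001,-0.002,0.04],[0.001,-0.002,0.06],[0.001,-0.002,0.068],[0.001,-0.002,0.071],[0.001,-0.002,0.073],[0.001,-0.002,0.074],[0.001,-0.002,0.074]],"twist":[[0,0,0],[0,0,0],[0,0,0],[0,0,0],[0,0,0],[0,0,0],[0,0,0]],"jaw":[0.3,0.3,0.3,0.3,0.3,0.3,0.3]}';python3 -m creep '{"delta_pos":[[0,0,0.001],[0,0,0.001]],"twist":[[0,0,0],[0,0,0]],"jaw":[0.3,0.3]}'
```

```text
t: 15.1
eef_pos: [484.0, 70.8, 37.4]
orientation: [2.184, 2.256, 0.002]
force: [-0.0, -0.2, -1.6]
grip_width: 0.507
grip_force: 42.6
t: 15.3
eef_pos: [483.2, 70.8, 35.9]
orientation: [2.185, 2.257, 0.001]
force: [0.5, 0.6, -0.2]
grip_width: 0.504
grip_force: 42.6
```

```bash
python3 -m creep '{"delta_pos":[[0,0,0.001],[0,0,0.001]],"twist":[[0,0,0],[0,0,0]],"jaw":[0.3,0.3]}'
```

```text
t: 15.5
eef_pos: [483.3, 70.8, 35.4]
orientation: [2.185, 2.257, 0.0]
force: [-1.5, -0.8, 5.3]
grip_width: 0.505
grip_force: 43.3
```

```bash
python3 -m creep '{"delta_pos":[[0,0,0],[0,0,0],[0,0,0],[0,0,0],[0,0,-0.03],[0,0,-0.07],[0,0,-0.08]],"twist":[[0,0,0],[0,0,0],[0,0,0],[0,0,0],[0,0,0],[0,0,0],[0,0,0]],"jaw":[0.6,0.8,0.9,0.9,1,1,1]}'; python3 go.py 687 -85.2 105 20.7
```

```text
t: 16.2
eef_pos: [486.2, 70.8, 118.6]
orientation: [2.181, 2.253, 0.009]
force: [0.0, 0.1, 0.3]
grip_width: 0.998
grip_force: 0.0
[-0.1624  0.1956  0.0152] [ 0.0012  0.0002 -0.0524]
```

```bash
python3 -m creep '{"delta_pos":[[-0.162,0.196,0.013],[-0.162,0.196,0.013],[-0.162,0.196,0.013],[-0.162,0.196,0.013],[-0.162,0.196,0.013],[-0.162,0.196,0.013],[-0.162,0.196,0.013],[-0.162,0.196,0.013]],"twist":[[0,0,-0.052],[0,0,-0.052],[0,0,-0.052],[0,0,-0.052],[0,0,-0.052],[0,0,-0.052],[0,0,-0.052],[0,0,-0.052]],"jaw":[1,1,1,1,1,1,1,1]}'; python3 look.py y1;python3 lids.py y1; python3 go.py 687 -85.2 35 20.7
```

```text
t: 17.0
eef_pos: [682.6, -84.0, 100.4]
orientation: [-1.787, -2.58, 0.001]
force: [-1.3, -0.2, 0.3]
grip_width: 1.001
grip_force: 0.0
tcp [682.56264273 -83.95578321 100.36555216]
red 1286 [493.6 -24.9  44.2  14.8  33.3] med z nan
yellow 5705 [nan nan  0.  0.  0.] med z nan
violet 1535 [504.1 -88.   63.8  19.  -16.6] med z nan
red [508.1 -18.4   9.5  19.    6.1] z 42.9
yellow [687.7 -86.6  44.   44.5  20.7] z 43.9
violet [513.  -78.    6.6  44.3   6.1] z 43.0
outer [507.6 -57.1  55.6 128.    4.7]
[-0.0032  0.0038  0.0657] [-0.0003 -0.0002 -0.0002]
```

```bash
python3 -m creep '{"delta_pos":[[-0.004,0.004,0.035],[-0.004,0.004,0.055],[-0.004,0.004,0.066],[-0.004,0.004,0.066],[-0.004,0.004,0.066],[-0.004,0.004,0.066],[-0.004,0.004,0.066],[-0.004,0.004,0.066]],"twist":[[0,0,0],[0,0,0],[0,0,0],[0,0,0],[0,0,0],[0,0,0],[0,0,0],[0,0,0]],"jaw":[1,1,1,1,0.3,0.3,0.3,0.3]}' 40;  python3 -m creep '{"delta_pos":[[0,0,0],[0,0,-0.02],[0,0,-0.06],[0,0,-0.08],[0,0,-0.08],[0,0,-0.08]],"twist":[[0,0,0],[0,0,0],[0,0,0],[0,0,0],[0,0,0],[0,0,0]],"jaw":[0.3,0.3,0.3,0.3,0.3,0.3]}'; python3 go.py 482 145.2 110 1.75
```

```text
t: 17.85
eef_pos: [690.7, -87.5, 37.5]
orientation: [1.787, 2.58, 0.002]
force: [0.0, -0.0, 4.6]
grip_width: 0.505
grip_force: 43.4
t: 18.45
eef_pos: [688.9, -87.1, 115.0]
orientation: [-1.789, -2.582, 0.0]
force: [-0.2, 0.4, -0.8]
grip_width: 0.505
grip_force: 42.7
[ 0.2902 -0.1121  0.0051] [-0.0001 -0.      0.0522]
```

```bash
python3 -m creep '{"delta_pos":[[0.29,-0.112,0.005],[0.29,-0.112,0.005],[0.29,-0.112,0.005],[0.29,-0.112,0.005],[0.29,-0.112,0.005],[0.29,-0.112,0.005],[0.29,-0.112,0.005],[0.29,-0.112,0.005]],"twist":[[0,0,0.052],[0,0,0.052],[0,0,0.052],[0,0,0.052],[0,0,0.052],[0,0,0.052],[0,0,0.052],[0,0,0.052]],"jaw":[0.3,0.3,0.3,0.3,0.3,0.3,0.3,0.3]}'; python3 go.py 482 145.2 37 1.75
```

```text
t: 19.25
eef_pos: [479.3, 145.8, 108.0]
orientation: [-2.18, -2.258, 0.006]
force: [-0.3, -0.7, -1.1]
grip_width: 0.505
grip_force: 42.7
[-0.0007  0.0031  0.071 ] [-0.0008  0.0001  0.0008]
```

```bash
python3 -m creep '{"delta_pos":[[0,0,0],[0,0,0],[0,0,0]],"twist":[[0,0,0],[0,0,0],[0,0,0]],"jaw":[0.3,0.3,0.3]}'; python3 go.py 482 145.2 37 1.75
```

```text
t: 19.55
eef_pos: [483.7, 144.0, 110.5]
orientation: [2.187, 2.254, 0.0]
force: [-0.4, 0.1, -0.3]
grip_width: 0.508
grip_force: 42.7
[ 0.0013 -0.0017  0.0735] [ 0.0001  0.     -0.0001]
```

```bash
python3 -m creep '{"delta_pos":[[0.001,-0.002,0.04],[0.001,-0.002,0.06],[0.001,-0.002,0.068],[0.001,-0.002,0.071],[0.001,-0.002,0.073],[0.001,-0.002,0.074],[0.001,-0.002,0.074]],"twist":[[0,0,0],[0,0,0],[0,0,0],[0,0,0],[0,0,0],[0,0,0],[0,0,0]],"jaw":[0.3,0.3,0.3,0.3,0.3,0.3,0.3]}';python3 -m creep '{"delta_pos":[[0,0,0.001],[0,0,0.0015],[0,0,0.0015]],"twist":[[0,0,0],[0,0,0],[0,0,0]],"jaw":[0.3,0.3,0.3]}'
```

```text
t: 20.25
eef_pos: [481.4, 146.1, 37.4]
orientation: [2.185, 2.256, 0.003]
force: [-0.5, -1.2, 0.2]
grip_width: 0.504
grip_force: 42.7
t: 20.55
eef_pos: [480.9, 146.1, 35.5]
orientation: [2.185, 2.257, 0.001]
force: [-0.0, -0.2, 1.9]
grip_width: 0.504
grip_force: 42.9
```

```bash
python3 -m creep '{"delta_pos":[[0,0,0.0005],[0,0,0.0005],[0,0,0.0005],[0,0,0.0005],[0,0,0],[0,0,-0.03],[0,0,-0.07],[0,0,-0.08]],"twist":[[0,0,0],[0,0,0],[0,0,0],[0,0,0],[0,0,0],[0,0,0],[0,0,0],[0,0,0]],"jaw":[0.3,0.6,0.8,0.9,0.9,1,1,1]}'; python3 -m creep '{"delta_pos":[[0,0.2,-0.15],[0,0.2,-0.15],[0,0.2,-0.15],[0,0.2,-0.15],[0,0.2,-0.15],[0,0.2,-0.15],[0,0.2,-0.15],[0,0.2,-0.15]],"twist":[[0,0,0],[0,0,0],[0,0,0],[0,0,0],[0,0,0],[0,0,0],[0,0,0],[0,0,0]],"jaw":[1,1,1,1,1,1,1,1]}'; python3 - <<'E'
from plant import viewer
import cv2
for n in("scene",): cv2.imwrite("pics/end.png",cv2.resize(viewer.camera(n)[0][90:350,130:450],None,fx=2.2,fy=2.2))
E
```

```text
t: 21.35
eef_pos: [483.6, 146.5, 119.2]
orientation: [2.182, 2.254, 0.01]
force: [-0.0, 0.6, 0.8]
grip_width: 1.003
grip_force: 0.0
t: 22.15
eef_pos: [678.2, 152.3, 262.2]
orientation: [-2.183, -2.255, 0.006]
force: [-0.5, -0.3, -0.1]
grip_width: 1.001
grip_force: 0.0
```

View pics/end.png

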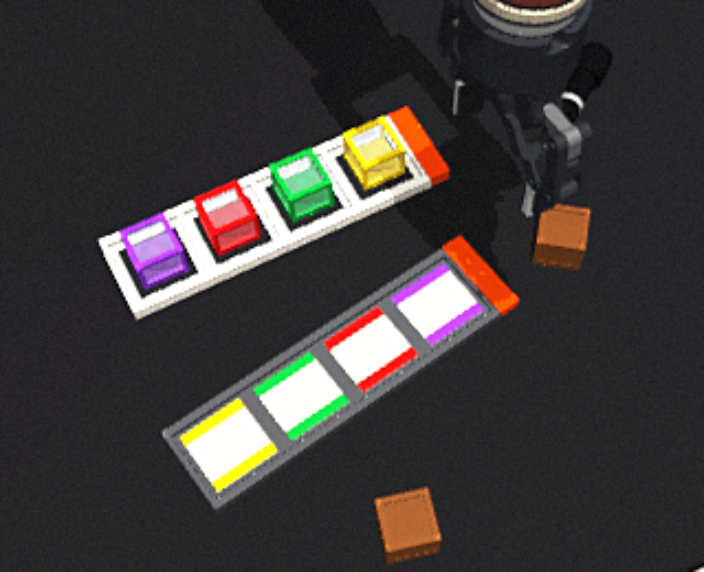

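All four boxes stand flat inside their pockets. From the rack's orange end they are yellow (375,152), green (302,185), red (230,217) and violet (155,250). The torch (590,75) is undisturbed and the gripper is clear.

```bash
python3 -m creep '{"delta_pos":[[0,0,0],[0,0,0]],"twist":[[0,0,0],[0,0,0]],"jaw":[1,1]}' && python3 -c "
from plant import env
print(env.close_job())"
```

```text
t: 22.4
eef_pos: [679.0, 152.5, 263.8]
orientation: [-2.184, -2.256, 0.003]
force: [0.4, -0.4, 0.0]
grip_width: 0.999
grip_force: 0.0
the job is handed in; nothing more can be done
None
```

The job is handed in at 22.4 s: the four boxes stand upright in the rack in reverse order (yellow, green, red, violet from the orange end), and the torch was not touched.

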